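# Display photo blocks on sloping stands in order of size

## Robot

A 6-joint arm with a two-finger parallel gripper is mounted at the origin on the work surface. World frame = base frame: x ahead of the robot, y to its left, z up, the work surface at z = 0. Lengths are in m, angles in rad, forces in N, time in s.
With the tool pointing down it reaches from about 0.3 to 0.875 m from the base axis. Payload 6.4 kg.
Tool frame: the origin (TCP) lies midway between the tips of the shut fingers; the grasp point (between the pads) lies 19 mm behind it; z points along the fingers, y is the line along which they close (so a half turn about z gives the same grasp; the last joint's range is limited). The gripper opens to 85 mm and grips with 20 to 120 N. Pads are 22 mm wide; open, the fingers measure 114 mm over their backs; the gripper's body (76 mm by 85 mm) begins 54 mm behind the grasp point. The pads swing forward as they close: fully open they stand 13 mm farther back than shut.
Start: joints at [0.901, 0.181, 1.607, -0, 1.354, -0.206], TCP at [0.257, 0.514, 0.197] pointing down, gripper open.
Joint ranges: [-2.99, 2.99], [-0.89, 2.07], [0.3, 2.58], [-1.14, 4.28], [0, 2.63], [-3.12, 3.12]. Speed limits (rad/s): [2.57, 2.57, 3.01, 3.14, 3.14, 3.14].

## Interface

Orientations are given as a unit quaternion [w, x, y, z].
In Python, from bench import status, camera, ctrl gives the robot as it stands. The module is installed in compiled form; this text tells all that it offers.
- The arm moves only by the shell command python3 -m handwheel 'ROWS'. ROWS is JSON, a list that holds one entry, the list of rows, each a list of 7 numbers: the opening, from -1 (shut) to 1 (fully open), then the shift along the tool's x, y, z in cm, then the turn, a rotation vector about the tool's x, y, z in degrees. A call has 1 to 10 rows; each row is the pose to reach, as a shift and turn from the pose commanded when the call began, along the tool's axes at that moment; what a row does not reach only later rows make up. A row lasts 1/8 s, in which the tool goes at most 62.5 mm and 10.7 degrees, less where a joint would pass 70% of its speed; a pose out of reach is approached as far as the arm can. A call with a gripper value outside its range is refused whole. The fingers move at their own pace and stop on an object; the grip force is fixed at half the most. Time passes only in rows, so rows that repeat a pose let the fingers close. It gives the time, the measured TCP pose, the force, the opening and the grip force at its end, in the units of the state.
- status.get_obs(): the state, without advancing time (a new reading comes with each control period).
- camera(name): name is "side" or "top"; returns a dict with "frame" (384x512x3 uint8, blue, green, red), "depth" (384x512 float32, m along the optical axis (not along the pixel's ray), 0 where there is no reading), "fx", "fy", "cx", "cy" (pixels), "extrinsics" (4x4, takes a point from camera to world coordinates). Camera axes: x right, y down, z forward; pixel columns grow to the right and rows downward; lengths in m; the calibration is good to about 2 mm. A picture is of the moment at which its call begins.
- ctrl.hand_in(): hands the job in; it is judged then, once.
The state is a dict: "time_s": time; "q": joint angles; "dq": joint speeds; "joint_efforts": joint torques, N m; "eef_pos": TCP position; "eef_rot": TCP orientation; "wrist_force": force on the tool from outside, world axes, zero at the start; "torque": the same for the moment, N m; "opening": opening from 0.0 (shut) to 1.0 (fully open); "grasp_force": force on a finger pad.
Only numpy, scipy, OpenCV 4.12 (cv2) and the standard library are available. Lean on these libraries where they do the work, as an engineer would, in place of code of your own. Each camera call takes 0.05 s, during which the arm holds its last target. There are 200 camera calls.

## Task

Set the four photo blocks out on the four sloping stands in order of size: the largest on the stand next to the red pen box, then each next smaller one along the row, one block to a stand. Each block lies face up and flat on the slope, squarely in the middle of its stand, with the picture's lower edge (wide white margin) down against the lip. Leave the calculator where it is.

Things in the scene. Friction and masses are not known exactly. Their poses are not given: they have to be found in the camera images.
- photo1: largest of four loose dark-wood photo blocks: 62 mm wide (y), 80 mm from the picture's lower to top edge (x), 18 mm thick (z). Print on top, its white margin wide at the lower edge. Origin: middle of the lower edge, on the underside; x towards the picture's top, z up out of the picture; block centre at x 40, z 9 mm. Starts face up on the desk, x away from the robot within 0.4 rad.
- photo2: second largest of four loose dark-wood photo blocks: 52 mm wide (y), 68 mm from the picture's lower to top edge (x), 18 mm thick (z). Print on top, its white margin wide at the lower edge. Origin: middle of the lower edge, on the underside; x towards the picture's top, z up out of the picture; block centre at x 34, z 9 mm. Starts face up on the desk, x away from the robot within 0.4 rad.
- photo3: third largest of four loose dark-wood photo blocks: 42 mm wide (y), 56 mm from the picture's lower to top edge (x), 18 mm thick (z). Print on top, its white margin wide at the lower edge. Origin: middle of the lower edge, on the underside; x towards the picture's top, z up out of the picture; block centre at x 28, z 9 mm. Starts face up on the desk, x away from the robot within 0.4 rad.
- photo4: smallest of four loose dark-wood photo blocks: 32 mm wide (y), 44 mm from the picture's lower to top edge (x), 18 mm thick (z). Print on top, its white margin wide at the lower edge. Origin: middle of the lower edge, on the underside; x towards the picture's top, z up out of the picture; block centre at x 22, z 9 mm. Starts face up on the desk, x away from the robot within 0.4 rad.
- stand1: leftmost (seen from robot) of 4 equal fixed wood stands in a row 105 mm apart on a red board. 74 mm wide (y, to the left), 90 deep. Origin: centre of its foot, 12 mm above the desk; z up, x level, away from the robot. Top slopes up 15 deg to +x, 90 mm long, from the lip's inner face at x -42, z 14 mm. Lip 9 mm above the slope, 6 thick. Blocks may not slide by themselves.
- stand2: second from left (seen from robot) of 4 equal fixed wood stands in a row 105 mm apart on a red board. 74 mm wide (y, to the left), 90 deep. Origin: centre of its foot, 12 mm above the desk; z up, x level, away from the robot. Top slopes up 15 deg to +x, 90 mm long, from the lip's inner face at x -42, z 14 mm. Lip 9 mm above the slope, 6 thick. Blocks may not slide by themselves.
- stand3: third from left (seen from robot) of 4 equal fixed wood stands in a row 105 mm apart on a red board. 74 mm wide (y, to the left), 90 deep. Origin: centre of its foot, 12 mm above the desk; z up, x level, away from the robot. Top slopes up 15 deg to +x, 90 mm long, from the lip's inner face at x -42, z 14 mm. Lip 9 mm above the slope, 6 thick. Blocks may not slide by themselves.
- stand4: rightmost (seen from robot) of 4 equal fixed wood stands in a row 105 mm apart on a red board. 74 mm wide (y, to the left), 90 deep. Origin: centre of its foot, 12 mm above the desk; z up, x level, away from the robot. Top slopes up 15 deg to +x, 90 mm long, from the lip's inner face at x -42, z 14 mm. Lip 9 mm above the slope, 6 thick. Blocks may not slide by themselves.
- pen_box: red lacquered open box with pens and a phone in it, 90 x 90 mm, 85 mm high (contents to 130 mm), fixed on the red board just beyond one end of the row of stands, left or right by chance (a small white plant pot is at the other end). Origin: centre of its underside, 12 mm above the desk.
- calculator: black desk calculator lying loose on the desk right of the work, 145 (x) x 78 (y) x 16 mm; origin: centre of its underside.
Not all that is in view belongs to the job. Leave any orange look-alike of the photo3 alone.

How it is judged:
At the end, for the whole second after the job is handed in: Each photo block is on its own stand, largest by the pen box, then in falling size: face up, flat on the slope (within 3.5 degrees), lower edge within 8 mm of the lip, centred to 12 mm, square within 0.17 rad; all released and at rest (((y of pen_box in the frame of stand1 above 0 m and (x of photo1 in the frame of stand1 between -0.047 and -0.033 m and y of photo1 in the frame of stand1 between -0.012 and 0.012 m and z of photo1 in the frame of stand1 between 0.01 and 0.0205 m and angle between the y axis of photo1 and the y axis of stand1, either way round below 0.17 rad and angle between photo1's own z axis and vertical between 0.2 and 0.325 rad) and (x of photo2 in the frame of stand2 between -0.047 and -0.033 m and y of photo2 in the frame of stand2 between -0.012 and 0.012 m and z of photo2 in the frame of stand2 between 0.01 and 0.0205 m and angle between the y axis of photo2 and the y axis of stand2, either way round below 0.17 rad and angle between photo2's own z axis and vertical between 0.2 and 0.325 rad) and (x of photo3 in the frame of stand3 between -0.047 and -0.033 m and y of photo3 in the frame of stand3 between -0.012 and 0.012 m and z of photo3 in the frame of stand3 between 0.01 and 0.0205 m and angle between the y axis of photo3 and the y axis of stand3, either way round below 0.17 rad and angle between photo3's own z axis and vertical between 0.2 and 0.325 rad) and (x of photo4 in the frame of stand4 between -0.047 and -0.033 m and y of photo4 in the frame of stand4 between -0.012 and 0.012 m and z of photo4 in the frame of stand4 between 0.01 and 0.0205 m and angle between the y axis of photo4 and the y axis of stand4, either way round below 0.17 rad and angle between photo4's own z axis and vertical between 0.2 and 0.325 rad)) or (y of pen_box in the frame of stand1 below 0 m and (x of photo1 in the frame of stand4 between -0.047 and -0.033 m and y of photo1 in the frame of stand4 between -0.012 and 0.012 m and z of photo1 in the frame of stand4 between 0.01 and 0.0205 m and angle between the y axis of photo1 and the y axis of stand4, either way round below 0.17 rad and angle between photo1's own z axis and vertical between 0.2 and 0.325 rad) and (x of photo2 in the frame of stand3 between -0.047 and -0.033 m and y of photo2 in the frame of stand3 between -0.012 and 0.012 m and z of photo2 in the frame of stand3 between 0.01 and 0.0205 m and angle between the y axis of photo2 and the y axis of stand3, either way round below 0.17 rad and angle between photo2's own z axis and vertical between 0.2 and 0.325 rad) and (x of photo3 in the frame of stand2 between -0.047 and -0.033 m and y of photo3 in the frame of stand2 between -0.012 and 0.012 m and z of photo3 in the frame of stand2 between 0.01 and 0.0205 m and angle between the y axis of photo3 and the y axis of stand2, either way round below 0.17 rad and angle between photo3's own z axis and vertical between 0.2 and 0.325 rad) and (x of photo4 in the frame of stand1 between -0.047 and -0.033 m and y of photo4 in the frame of stand1 between -0.012 and 0.012 m and z of photo4 in the frame of stand1 between 0.01 and 0.0205 m and angle between the y axis of photo4 and the y axis of stand1, either way round below 0.17 rad and angle between photo4's own z axis and vertical between 0.2 and 0.325 rad))) and linear speed of each of photo1, photo2, photo3, photo4 below 0.02 m/s and angular speed of each of photo1, photo2, photo3, photo4 below 0.2 rad/s and contact force between each of photo1, photo2, photo3, photo4 and the fingers below 0.05 N); the robot touches nothing.
It fails at once if the calculator is shifted by more than 20 mm (distance of calculator from where it was at the start of the episode above 0.02 m).
It also fails if it takes over 96 s, if anything falls off the work surface, if the arm or the gripper's body presses on something with over 40 N, if the wrist force passes 120 N, or if a joint passes its speed limit or range.

## Working session

There is one attempt and no reset: what is moved stays moved. The work goes in short steps, Python scripts to look and compute and a shell command to move; the robot and the scene stay as the last step left them, time stands still between calls to the robot, and variables do not carry over. Pictures are saved under pics/ and viewed, at most 14 in all, crops included, and the job is handed in when it is done.

```bash
mkdir -p pics; cat > h.py <<'E'
import numpy as np, cv2
from bench import status, camera, ctrl
def snap(n,f=None):
    c=camera(n)
    if f: cv2.imwrite('pics/'+f,c['frame'])
    return c
def pts(c):
    d=c['depth'];v,u=np.mgrid[:d.shape[0],:d.shape[1]]
    P=np.stack([(u-c['cx'])/c['fx']*d,(v-c['cy'])/c['fy']*d,d],-1)
    E=c['extrinsics'];return P@E[:3,:3].T+E[:3,3]
def ray(c,uv,z):
    E=c['extrinsics'];d=E[:3,:3]@np.array([(uv[0]-c['cx'])/c['fx'],(uv[1]-c['cy'])/c['fy'],1.])
    o=E[:3,3];return o+d*(z-o[2])/d[2]
E
python3 - <<'E'
from h import *
for n in ['top','side']:
    c=snap(n,n+'0.png');print(n,c['fx'],c['extrinsics'].round(3).tolist())
o=status.get_obs();print(o)
E
```

```text
top 499.9235824195267 [[0.013, -0.993, 0.114, 0.352], [-1.0, -0.012, 0.01, -0.058], [-0.009, -0.114, -0.993, 1.373], [0.0, 0.0, 0.0, 1.0]]
side 391.83331357831594 [[0.721, -0.414, 0.556, -0.036], [-0.693, -0.408, 0.595, -0.672], [-0.02, -0.814, -0.581, 0.618], [0.0, 0.0, 0.0, 1.0]]
{'time_s': 0.1, 'q': array([ 9.00705048e-01,  1.81460746e-01,  1.60793932e+00, -2.05432234e-06,
        1.35381666e+00, -2.06262180e-01]), 'dq': array([ 0.00091701, -0.00204174, -0.00320043,  0.00092992,  0.00164019,
       -0.00040653]), 'joint_efforts': array([ 4.11286346e-04, -4.45870221e+01, -3.52239811e+01, -1.95188099e-04,
        4.05353378e-03, -3.55493512e-06]), 'eef_pos': array([0.25684454, 0.51380917, 0.19656254]), 'eef_rot': array([-3.43629013e-04,  2.29840945e-01,  9.73227867e-01, -7.35743923e-04]), 'wrist_force': array([-0.75199977,  0.37802356,  0.15372784]), 'torque': array([-0.00872213,  0.05395369, -0.03843897]), 'grasp_force': 0.0, 'opening': 0.998547969448921}
```

View pics/top0.png

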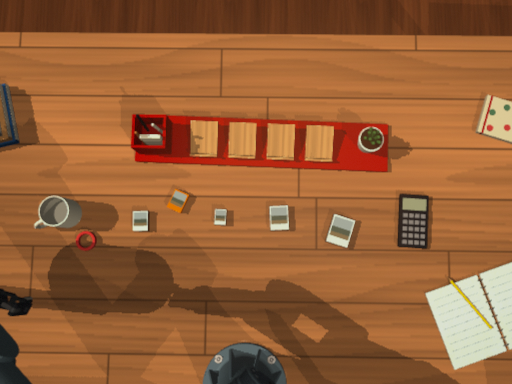

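View pics/side0.png

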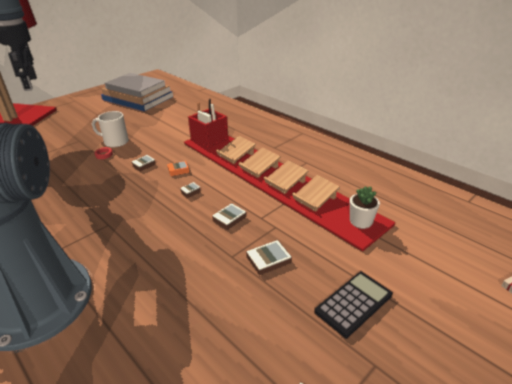

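The pen box is at the left end of the row (top view ~150,132), so photo1 goes to stand1 on the left and photo4 to stand4 on the right. Blocks in the top view: photo3 (141,220), photo4 (220,216), photo2 (279,217), photo1 (341,230). Stands are at columns 204, 242, 281 and 319, row ~141. The orange look-alike is at (179,200).

```bash
python3 - <<'E'
from h import *
def rect(c,cnt,z):
    W=np.array([ray(c,p,z)[:2] for p in cnt.reshape(-1,2).astype(float)],np.float32)*1000
    (x,y),(w,h),a=cv2.minAreaRect(W); 
    return round(x,1),round(y,1),round(w,1),round(h,1),round(a,1)
seeds={'top':{1:(341,230),2:(279,217),3:(141,220),4:(220,216)},'side':{1:(269,256),2:(230,215),3:(144,161),4:(191,188)}}
for n in ['top','side']:
    c=snap(n);S=4;f=cv2.resize(c['frame'],None,fx=S,fy=S,interpolation=cv2.INTER_CUBIC)
    hsv=cv2.cvtColor(f,cv2.COLOR_BGR2HSV)
    m=((hsv[...,1]<95)&(hsv[...,2]>70)).astype(np.uint8)
    m=cv2.morphologyEx(m,cv2.MORPH_CLOSE,np.ones((5,5)))
    cs,_=cv2.findContours(m,cv2.RETR_EXTERNAL,cv2.CHAIN_APPROX_NONE)
    for k,s in seeds[n].items():
        for q in cs:
            if cv2.contourArea(q)>300 and cv2.pointPolygonTest(q,(s[0]*S+2.,s[1]*S+2.),True)>-12:
                print(n,k,rect(c,(q+.5)/S-.5,.018))
    if n=='top':
        wood=((hsv[...,0]>8)&(hsv[...,0]<28)&(hsv[...,2]>120)&(hsv[...,1]<190)).astype(np.uint8)
        wood=cv2.morphologyEx(wood,cv2.MORPH_CLOSE,np.ones((7,7)));wood=cv2.morphologyEx(wood,cv2.MORPH_OPEN,np.ones((9,9)))
        P=pts(c)
        for u in (204,242,281,319):
            r=wood[118*S:163*S,(u-19)*S:(u+19)*S]
            q=max(cv2.findContours(r,cv2.RETR_EXTERNAL,cv2.CHAIN_APPROX_NONE)[0],key=cv2.contourArea)+[(u-19)*S,118*S]
            print('stand',rect(c,(q+.5)/S-.5,.040))
            p=P[125:155,u-11:u+11].reshape(-1,3);A=np.c_[p[:,:2],np.ones(len(p))]
            print(np.linalg.lstsq(A,p[:,2],rcond=None)[0].round(3),p.mean(0).round(3))
            # depth extents on board
            w=P[112:168,u-18:u+19].reshape(-1,3);w=w[w[:,2]>.024];print((np.percentile(w[:,:2],[1,99],0)*1000).round(0).tolist())
        for k,s in seeds[n].items(): 
            p=P[s[1]-12:s[1]+13,s[0]-12:s[0]+13].reshape(-1,3);p=p[p[:,2]>.011];print(k,(p.mean(0)*1000).round(1))
E
```

```text
top 1 (411.4, -253.8, 63.0, 80.5, 72.9)
top 2 (444.2, -87.5, 68.1, 52.7, 3.3)
top 3 (431.0, 289.3, 56.5, 43.0, 2.3)
top 4 (444.2, 71.9, 33.5, 44.5, 88.8)
stand (656.3, 119.7, 76.8, 101.9, 89.7)
[-0.633 -0.91   0.56 ] [0.653 0.12  0.038]
[[609.0, 83.0], [703.0, 155.0]]
stand (652.6, 15.6, 76.8, 101.5, 88.9)
[-1.316 -0.683  0.911] [0.653 0.016 0.04 ]
[[606.0, -23.0], [700.0, 51.0]]
stand (649.5, -89.6, 76.9, 100.9, 89.0)
[-2.394  0.526  1.657] [ 0.653 -0.09   0.048]
[[352.0, -127.0], [697.0, -54.0]]
stand (646.3, -194.6, 77.2, 101.5, 88.1)
[-1.214  1.167  1.063] [ 0.655 -0.193  0.043]
[[599.0, -232.0], [694.0, -157.0]]
1 [ 412.2 -254.    25.5]
2 [443.7 -87.6  41.1]
3 [432.2 286.8  21.9]
4 [443.9  69.5  38.8]
side 1 (409.9, -253.0, 66.7, 82.8, 72.5)
side 2 (443.0, -87.4, 73.0, 58.4, 2.8)
side 3 (429.7, 288.0, 63.0, 53.9, 1.7)
side 4 (443.0, 71.8, 41.8, 49.9, 86.4)
```

```bash
cat > g.py <<'E'
# usage: g.py pick|place k up_mm [upslope_mm]: shift (cm) and turn (deg) from the present pose, in tool axes
import sys, numpy as np
from scipy.spatial.transform import Rotation as R
from bench import status
B={1:(411.4,-253.8,-17.1,80,-1),2:(444.2,-87.5,3.0,68,1),3:(431,289,2.0,56,2.5),4:(444.2,71.9,-1.2,44,3.5)}
S={1:(658.4,119.7),2:(655.0,15.3),3:(651.7,-89.6),4:(648.4,-194.5)}
mode,k,up=sys.argv[1],int(sys.argv[2]),float(sys.argv[3]);fx=float(sys.argv[4]) if len(sys.argv)>4 else 2.5
x,y,a,L,t=B[k]
if mode=='pick': T=R.from_euler('z',a,degrees=True);p=np.array([x,y,t+up])
else:
    Z=R.from_euler('z',-1.8,degrees=True);T=Z*R.from_euler('y',-15,degrees=True)
    p=np.r_[S[k],12]+Z.apply([-42,0,14])+T.apply([fx+L/2,0,t+up])
T=T*R.from_matrix(np.diag([-1.,1,-1]))
o=status.get_obs();q=o['eef_rot'];C=R.from_quat([q[1],q[2],q[3],q[0]])
print('t',round(o['time_s'],2),'shift',(C.inv().apply(p/1000-o['eef_pos'])*100).round(2),'turn',(C.inv()*T).as_rotvec(degrees=True).round(1),'target',p.round(1))
E
python3 g.py pick 3 70;python3 g.py pick 3 0
```

```text
t 0.2 shift [-25.63 -12.32  12.44] turn [ -0.1  -0.  -28.6] target [431.  289.   72.5]
t 0.2 shift [-25.63 -12.32  19.44] turn [ -0.1  -0.  -28.6] target [431.  289.    2.5]
```

```bash
python3 -m handwheel '[[[1,-10,-5,2,0,0,-10],[1,-20,-10,5,0,0,-20],[1,-25.6,-12.3,10,0,0,-28.6],[1,-25.6,-12.3,12.4,0,0,-28.6],[1,-25.6,-12.3,12.4,0,0,-28.6],[1,-25.6,-12.3,12.4,0,0,-28.6],[1,-25.6,-12.3,12.4,0,0,-28.6],[1,-25.6,-12.3,12.4,0,0,-28.6]]]'; python3 g.py pick 3 0
```

```text
time_s: 1.2
eef_pos: [0.4312, 0.2911, 0.0744]
eef_rot: [0.001, -0.018, 1.0, 0.0]
wrist_force: [-0.9, 0.6, 0.6]
opening: 1.002
grasp_force: 0.0
t 1.2 shift [ 0.03 -0.21  7.19] turn [0.  0.1 0.1] target [431.  289.    2.5]
```

```bash
python3 -m handwheel '[[[1,0,-0.2,4,0,0,0],[1,0,-0.2,7,0,0,0],[1,0,-0.2,7.1,0,0,0],[-1,0,-0.2,7.1,0,0,0],[-1,0,-0.2,7.1,0,0,0],[-1,0,-0.2,7.1,0,0,0],[-1,0,-0.2,7.1,0,0,0],[-1,0,-0.2,7.1,0,0,0],[-1,0,-0.2,7.1,0,0,0],[-1,0,-0.2,7.1,0,0,0]]]'; python3 g.py place 3 80
```

```text
time_s: 2.45
eef_pos: [0.4312, 0.2877, 0.0024]
eef_rot: [-0.0, -0.018, 1.0, -0.0]
wrist_force: [-0.5, -0.2, 0.3]
opening: 0.001
grasp_force: 0.0
t 2.45 shift [-17.32 -38.26 -11.12] turn [  0.5 -15.    3.8] target [617.8 -88.5 113.6]
```

```bash
python3 - <<'E'
from h import *
a=snap('top')['frame'][180:250,90:230];b=snap('side')['frame'][120:210,90:230]
cv2.imwrite('pics/c1.png',np.vstack([cv2.resize(a,(560,280)),cv2.resize(b,(420,270))[:, :].repeat(1,1) if 0 else cv2.resize(b,(560,320))]))
E
```

```text
(no output)
```

View pics/c1.png

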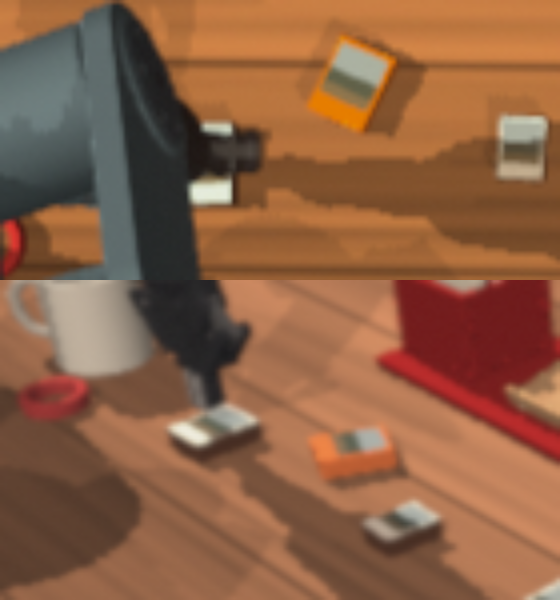

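The views disagree with the reading: the fingers are shut, but the tip shows at (155,217) from the top and (141,155) from the side, on or above the block. I'll check this by projection and depth.

```bash
python3 - <<'E'
from h import *
o=status.get_obs();print(o['eef_pos'],o['q'].round(3),o['opening'],o['wrist_force'])
def proj(c,p):
    E=c['extrinsics'];q=E[:3,:3].T@(np.array(p)-E[:3,3]);return (q[0]/q[2]*c['fx']+c['cx'],q[1]/q[2]*c['fy']+c['cy'],q[2])
A,B=snap('top'),snap('side')
for c,s in ((A,'top'),(B,'side')):
    print(s,'tcp now',np.round(proj(c,o['eef_pos']),2),'start',np.round(proj(c,[.257,.514,.197]),1))
P=pts(A);print((P[217,138:160]*1000).round(0).tolist())
P=pts(B);print((P[140:165:2,141]*1000).round(0).tolist())
def line(c,uv): a=ray(c,uv,0);b=ray(c,uv,.2);return a,(b-a)/np.linalg.norm(b-a)
a,d=line(A,(154,217));b,e=line(B,(141,153))
s,t=np.linalg.lstsq(np.c_[d,-e],b-a,rcond=None)[0];print(a+s*d,b+t*e)
E
```

```text
[0.4311935  0.28770569 0.00233296] [ 0.359  0.327  1.877 -0.     0.938 -1.247] -0.00248188571607435 [ 0.07096786  0.26762765 -0.2484054 ]
top tcp now [142.   220.78   1.37] start [ 21.  289.3   1.2]
side tcp now [144.25 164.92   1.19] start [ 36.4 100.2   1.1]
[[429.0, 249.0, 195.0], [430.0, 249.0, 184.0], [430.0, 250.0, 173.0], [431.0, 249.0, 165.0], [432.0, 249.0, 155.0], [432.0, 248.0, 150.0], [433.0, 248.0, 143.0], [433.0, 246.0, 140.0], [433.0, 243.0, 140.0], [433.0, 241.0, 140.0], [433.0, 239.0, 136.0], [433.0, 237.0, 134.0], [433.0, 234.0, 137.0], [434.0, 234.0, 127.0], [433.0, 230.0, 133.0], [433.0, 228.0, 133.0], [434.0, 227.0, 124.0], [442.0, 253.0, -0.0], [442.0, 250.0, 2.0], [442.0, 246.0, 4.0], [442.0, 244.0, 0.0], [442.0, 242.0, -1.0]]
[[421.0, 256.0, 103.0], [422.0, 259.0, 95.0], [421.0, 261.0, 88.0], [420.0, 260.0, 82.0], [425.0, 274.0, 68.0], [425.0, 275.0, 61.0], [424.0, 278.0, 54.0], [423.0, 277.0, 48.0], [423.0, 280.0, 40.0], [433.0, 304.0, 19.0], [428.0, 296.0, 18.0], [421.0, 284.0, 18.0], [416.0, 276.0, 17.0]]
[0.43800892 0.24106655 0.06345462] [0.41243382 0.25423679 0.06479315]
```

```bash
python3 - <<'E'
from h import *
o=status.get_obs()
def proj(c,p):
    E=c['extrinsics'];q=E[:3,:3].T@(np.array(p)-E[:3,3]);return (q[0]/q[2]*c['fx']+c['cx'],q[1]/q[2]*c['fy']+c['cy'])
out=[]
for n,(u0,v0) in (('top',(105,185)),('side',(110,105))):
    c=snap(n);I=cv2.resize(c['frame'][v0:v0+75,u0:u0+65],None,fx=6,fy=6,interpolation=cv2.INTER_CUBIC)
    for h in (0,.02,.04,.06):
        u,v=proj(c,o['eef_pos']+[0,0,h]);cv2.circle(I,(int((u-u0+.5)*6),int((v-v0+.5)*6)),2,(0,0,255) if h else (0,255,0),-1)
    out.append(I)
    P=pts(c);m=(P[...,2]>.022)&(P[...,2]<.06)&(abs(P[...,0]-.43)<.05)&(abs(P[...,1]-.285)<.06)
    p=P[m]*1000;print(n,len(p),p[np.argsort(p[:,2])][:40:2].round(0).tolist())
cv2.imwrite('pics/c2.png',np.hstack(out))
E
```

```text
top 10 [[419.0, 285.0, 22.0], [416.0, 277.0, 23.0], [421.0, 268.0, 23.0], [411.0, 270.0, 25.0], [423.0, 279.0, 46.0]]
side 54 [[428.0, 283.0, 37.0], [432.0, 285.0, 38.0], [438.0, 283.0, 39.0], [423.0, 281.0, 39.0], [420.0, 281.0, 41.0], [420.0, 285.0, 43.0], [425.0, 276.0, 44.0], [424.0, 285.0, 44.0], [426.0, 283.0, 45.0], [420.0, 279.0, 45.0], [424.0, 285.0, 48.0], [432.0, 276.0, 48.0], [433.0, 283.0, 48.0], [425.0, 279.0, 50.0], [428.0, 274.0, 50.0], [421.0, 289.0, 51.0], [424.0, 284.0, 51.0], [421.0, 294.0, 52.0], [427.0, 277.0, 53.0], [421.0, 289.0, 54.0]]
```

View pics/c2.png

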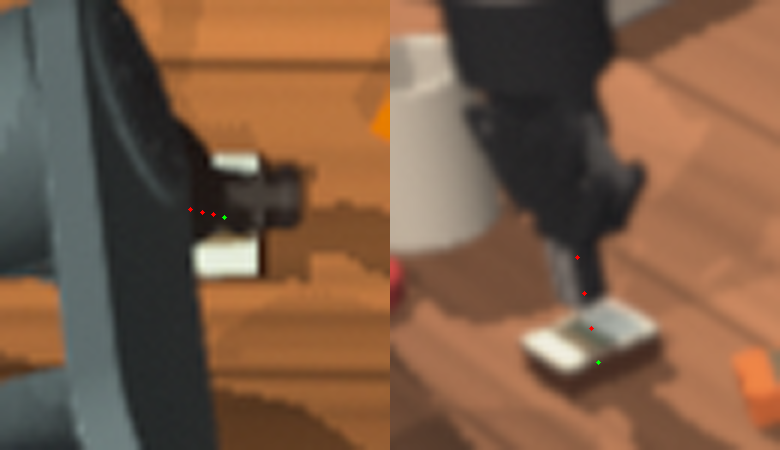

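The shut fingertips really sit at about z = 36 mm while the reading says 2.4 mm (side view, tip at about (144,155)). So the true tip is about 33 mm short of the reported TCP. I'll open, go down 3.2 cm more and grip.

```bash
python3 -m handwheel '[[[1,0,-0.1,-1,0,0,0],[1,0,-0.1,-1,0,0,0],[1,0,-0.1,-1,0,0,0],[1,0,-0.1,-1,0,0,0],[1,0,-0.1,-1,0,0,0],[1,0,-0.1,-1,0,0,0]]]';  python3 -m handwheel '[[[1,0,0,2.5,0,0,0],[1,0,0,4.1,0,0,0],[1,0,0,4.1,0,0,0],[-1,0,0,4.1,0,0,0],[-1,0,0,4.1,0,0,0],[-1,0,0,4.1,0,0,0],[-1,0,0,4.1,0,0,0],[-1,0,0,4.1,0,0,0]]]'
```

```text
time_s: 3.5
eef_pos: [0.4312, 0.2867, 0.0123]
eef_rot: [-0.0, -0.018, 1.0, -0.0]
wrist_force: [0.2, 0.0, -0.0]
opening: 0.999
grasp_force: 0.0
time_s: 4.5
eef_pos: [0.4323, 0.2872, -0.0275]
eef_rot: [0.001, -0.018, 1.0, 0.0]
wrist_force: [-0.6, 0.1, 6.1]
opening: 0.472
grasp_force: 61.1
```

```bash
sed -i 's/,56,2.5)/,56,-27.5)/' g.py; python3 -m handwheel '[[[-1,0,0,-5,0,0,0],[-1,0,0,-11,0,0,0],[-1,0,0,-16,0,0,0],[-1,0,0,-16,0,0,0]]]'; python3 g.py place 3 60; python3 - <<'E'
from h import *
c=snap('side');cv2.imwrite('pics/c3.png',cv2.resize(c['frame'][60:200,80:240],None,fx=3,fy=3))
E
```

```text
time_s: 5.0
eef_pos: [0.4345, 0.2881, 0.1363]
eef_rot: [0.005, -0.018, 1.0, 0.002]
wrist_force: [0.6, 0.2, -0.4]
opening: 0.468
grasp_force: 60.8
t 5.0 shift [-18.2  -38.4    7.16] turn [  0.7 -14.5   3.8] target [630.8 -88.9  65.3]
```

View pics/c3.png

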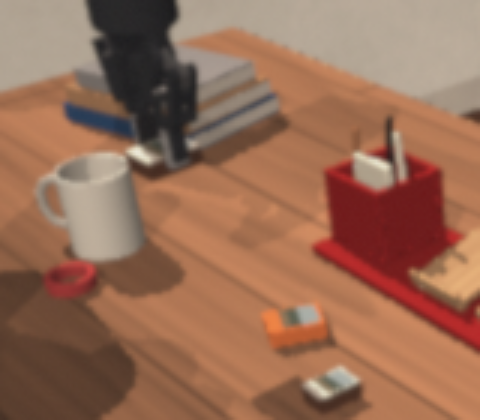

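```bash
python3 -m handwheel '[[[-1,-3,-6,0,0,-3,0.5],[-1,-6,-12,0,0.2,-6,1],[-1,-9,-18,1,0.3,-9,2],[-1,-12,-24,2,0.5,-12,3],[-1,-15,-30,4,0.7,-14.5,3.8],[-1,-17,-36,6,0.7,-14.5,3.8],[-1,-18.2,-38.4,7.2,0.7,-14.5,3.8],[-1,-18.2,-38.4,7.2,0.7,-14.5,3.8],[-1,-18.2,-38.4,7.2,0.7,-14.5,3.8],[-1,-18.2,-38.4,7.2,0.7,-14.5,3.8]]]'; python3 g.py place 3 10;python3 g.py place 3 1; python3 - <<'E'
from h import *
cs=[]
for n,(u,v) in (('top',(230,100)),('side',(230,110))):
    c=snap(n);cs.append(cv2.resize(c['frame'][v:v+100,u:u+100],None,fx=4,fy=4,interpolation=cv2.INTER_CUBIC))
cv2.imwrite('pics/c4.png',np.hstack(cs))
P=pts(c);E=c
o=status.get_obs()['eef_pos']
m=(P[...,2]>.06)&(np.hypot(P[...,0]-.63,P[...,1]+.09)<.07)&(P[...,2]<.16)
v,u=np.nonzero(m);hs=cv2.cvtColor(c['frame'],cv2.COLOR_BGR2HSV)[m]
w=(hs[:,2]>100);q=P[m][w];print(len(q),(q[::8]*1000).round(0).tolist())
E
```

```text
time_s: 6.3
eef_pos: [0.626, -0.0891, 0.0591]
eef_rot: [0.126, 0.015, 0.992, -0.004]
wrist_force: [-1.1, 0.2, -0.1]
opening: 0.476
grasp_force: 60.8
t 6.3 shift [-0.66  0.04  4.52] turn [-0.2 -0.5  0.1] target [643.7 -89.3  17. ]
t 6.3 shift [-0.67  0.04  5.42] turn [-0.2 -0.5  0.1] target [646.  -89.4   8.3]
193 [[593.0, -32.0, 146.0], [599.0, -62.0, 123.0], [629.0, -70.0, 108.0], [628.0, -71.0, 106.0], [624.0, -78.0, 107.0], [625.0, -80.0, 105.0], [597.0, -109.0, 125.0], [618.0, -86.0, 104.0], [600.0, -109.0, 118.0], [600.0, -113.0, 117.0], [601.0, -85.0, 102.0], [595.0, -77.0, 98.0], [601.0, -113.0, 111.0], [593.0, -82.0, 98.0], [604.0, -99.0, 101.0], [590.0, -78.0, 95.0], [600.0, -97.0, 99.0], [590.0, -68.0, 88.0], [594.0, -95.0, 97.0], [604.0, -113.0, 101.0], [593.0, -99.0, 97.0], [616.0, -114.0, 93.0], [595.0, -108.0, 96.0], [593.0, -107.0, 94.0], [597.0, -107.0, 80.0]]
```

View pics/c4.png

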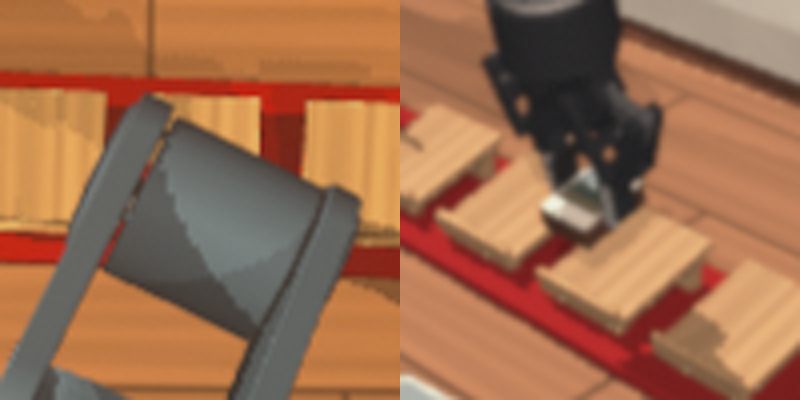

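```bash
python3 -m handwheel '[[[-1,-0.7,0,3,-0.2,-0.5,0],[-1,-0.7,0,4.5,-0.2,-0.5,0],[-1,-0.7,0,5,-0.2,-0.5,0],[-1,-0.7,0,5.3,-0.2,-0.5,0],[-1,-0.7,0,5.3,-0.2,-0.5,0]]]'; python3 g.py place 3 1; python3 g.py place 3 0
```

```text
time_s: 7.02
eef_pos: [0.6469, -0.0914, 0.0103]
eef_rot: [0.131, 0.015, 0.991, -0.002]
wrist_force: [-0.1, 0.0, -0.5]
opening: 0.472
grasp_force: 60.9
t 7.03 shift [0.15 0.2  0.16] turn [-0.  0.  0.] target [646.  -89.4   8.3]
t 7.03 shift [0.15 0.2  0.26] turn [-0.  0.  0.] target [646.3 -89.4   7.3]
```

```bash
python3 -m handwheel '[[[-1,0.1,0.2,0.1,0,0,0],[-1,0.1,0.2,0.25,0,0,0],[-1,0.1,0.2,0.25,0,0,0]]]'
```

```text
time_s: 7.4
eef_pos: [0.6467, -0.0894, 0.0075]
eef_rot: [0.131, 0.015, 0.991, -0.002]
wrist_force: [-0.8, 1.6, 2.0]
opening: 0.474
grasp_force: 61.1
```

```bash
python3 -m handwheel '[[[1,0,0,0,0,0,0],[1,0,0,0,0,0,0],[1,0,0,0,0,0,0],[1,0,0,0,0,0,0],[1,0,0,-2,0,0,0],[1,0,0,-6,0,0,0],[1,0,0,-11,0,0,0],[1,0,0,-14,0,0,0],[1,0,0,-14,0,0,0]]]'; sed -i 's/,68,1)/,68,-28)/;s/,80,-1)/,80,-31)/;s/,44,3.5)/,44,-27)/' g.py;python3 g.py pick 2 70; python3 - <<'E'
from h import *
c=snap('side');cv2.imwrite('pics/c5.png',cv2.resize(c['frame'][120:240,200:360],None,fx=4,fy=4,interpolation=cv2.INTER_CUBIC))
E
```

```text
time_s: 8.52
eef_pos: [0.612, -0.089, 0.1458]
eef_rot: [0.133, 0.015, 0.991, -0.003]
wrist_force: [0.7, -0.1, -0.8]
opening: 0.999
grasp_force: 0.0
t 8.53 shift [18.92 -0.35  5.58] turn [-0.8 15.3 -4.7] target [444.2 -87.5  42. ]
```

View pics/c5.png

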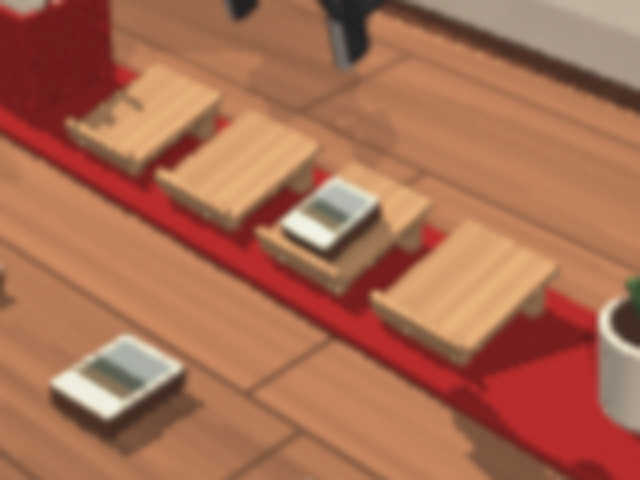

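Photo3 lies on stand3 against the lip (crop (330,215)). Next is photo2.

```bash
sed -i 's/,80,-31)/,80,-30)/;s/,44,-27)/,44,-26)/' g.py; python3 -m handwheel '[[[1,5,0,0,0,4,-1],[1,10,0,1,-0.3,9,-3],[1,15,-0.3,3,-0.6,15,-4.7],[1,18.9,-0.4,5.6,-0.8,15.3,-4.7],[1,18.9,-0.4,5.6,-0.8,15.3,-4.7],[1,18.9,-0.4,5.6,-0.8,15.3,-4.7],[1,18.9,-0.4,5.6,-0.8,15.3,-4.7]]]'; python3 g.py pick 2 0
```

```text
time_s: 9.45
eef_pos: [0.4438, -0.0876, 0.0402]
eef_rot: [-0.002, -0.026, 1.0, 0.001]
wrist_force: [0.1, 0.8, 1.1]
opening: 0.999
grasp_force: 0.0
t 9.45 shift [-0.06 -0.    6.82] turn [ 0.1 -0.2 -0. ] target [444.2 -87.5 -28. ]
```

```bash
python3 -m handwheel '[[[1,0,0,4,0,0,0],[1,0,0,6.9,0,0,0],[1,0,0,6.9,0,0,0],[-1,0,0,6.9,0,0,0],[-1,0,0,6.9,0,0,0],[-1,0,0,6.9,0,0,0],[-1,0,0,6.9,0,0,0],[-1,0,0,6.9,0,0,0]]]'
```

```text
time_s: 10.45
eef_pos: [0.4435, -0.0877, -0.0277]
eef_rot: [-0.001, -0.026, 1.0, 0.001]
wrist_force: [-0.9, 0.2, 7.5]
opening: 0.587
grasp_force: 62.4
```

```bash
sed -i 's/,68,-28)/,68,-27.7)/' g.py; python3 -m handwheel '[[[-1,0,0,-5,0,0,0],[-1,0,0,-11,0,0,0],[-1,0,0,-15,0,0,0],[-1,0,0,-15,0,0,0],[-1,0,0,-15,0,0,0]]]'; python3 g.py place 2 50
```

```text
time_s: 11.08
eef_pos: [0.4424, -0.0872, 0.1204]
eef_rot: [-0.002, -0.026, 1.0, 0.001]
wrist_force: [-0.5, -0.1, -0.9]
opening: 0.586
grasp_force: 63.0
t 11.07 shift [-20.54   9.22   6.27] turn [  0.8 -15.3   4.7] target [642.5  15.7  57. ]
```

```bash
python3 -m handwheel '[[[-1,-5,2.5,0,0.2,-4,1],[-1,-10,5,0,0.4,-9,2.5],[-1,-15,7,1,0.6,-13,4],[-1,-20.5,9.2,3,0.8,-15.3,4.7],[-1,-20.5,9.2,6.3,0.8,-15.3,4.7],[-1,-20.5,9.2,6.3,0.8,-15.3,4.7],[-1,-20.5,9.2,6.3,0.8,-15.3,4.7],[-1,-20.5,9.2,6.3,0.8,-15.3,4.7]]]'; python3 g.py place 2 0
```

```text
time_s: 12.08
eef_pos: [0.643, 0.0148, 0.0582]
eef_rot: [0.132, 0.016, 0.991, -0.002]
wrist_force: [0.8, 0.7, -1.1]
opening: 0.587
grasp_force: 63.0
t 12.07 shift [0.09 0.09 5.1 ] turn [-0.   0.1  0. ] target [655.4  15.3   8.7]
```

```bash
python3 -m handwheel '[[[-1,0.1,0.1,3,0,0,0],[-1,0.1,0.1,4.5,0,0,0],[-1,0.1,0.1,5,0,0,0],[-1,0.1,0.1,5,0,0,0]]]';python3 g.py place 2 0
```

```text
time_s: 12.58
eef_pos: [0.6546, 0.0158, 0.0089]
eef_rot: [0.131, 0.015, 0.991, -0.002]
wrist_force: [0.1, 0.3, -0.6]
opening: 0.587
grasp_force: 63.0
t 12.57 shift [-0.07 -0.05  0.04] turn [-0.   0.1  0. ] target [655.4  15.3   8.7]
```

Go down 1–2 mm to contact, then release and retreat.

```bash
python3 -m handwheel '[[[-1,0,0,0.15,0,0,0],[-1,0,0,0.15,0,0,0]]]'; python3 -m handwheel '[[[1,0,0,0,0,0,0],[1,0,0,0,0,0,0],[1,0,0,0,0,0,0],[1,0,0,0,0,0,0],[1,0,0,-2,0,0,0],[1,0,0,-6,0,0,0],[1,0,0,-11,0,0,0],[1,0,0,-14,0,0,0],[1,0,0,-14,0,0,0]]]'; python3 g.py pick 1 70
```

```text
time_s: 12.82
eef_pos: [0.655, 0.0158, 0.0086]
eef_rot: [0.131, 0.015, 0.991, -0.002]
wrist_force: [-9.0, -0.9, 12.3]
opening: 0.588
grasp_force: 64.6
time_s: 13.95
eef_pos: [0.6201, 0.0169, 0.1451]
eef_rot: [0.133, 0.015, 0.991, -0.003]
wrist_force: [0.5, -0.8, -0.7]
opening: 0.999
grasp_force: 0.0
t 13.95 shift [ 22.11 -27.69   4.87] turn [ 2.  15.3 15.3] target [ 411.4 -253.8   40. ]
```

```bash
python3 -m handwheel '[[[1,4,-4,-1,0.3,3,3],[1,8,-9,0,0.6,6,6],[1,11,-14,0,1,9,9],[1,15,-18,0,1.5,12,12],[1,19,-23,2,2,15.3,15.3],[1,22,-27.7,4,2,15.3,15.3],[1,22.1,-27.7,4.8,2,15.3,15.3],[1,22.1,-27.7,4.8,2,15.3,15.3],[1,22.1,-27.7,4.8,2,15.3,15.3],[1,22.1,-27.7,4.8,2,15.3,15.3]]]'; python3 g.py pick 1 0
```

```text
time_s: 15.2
eef_pos: [0.4098, -0.2529, 0.0389]
eef_rot: [-0.003, 0.148, 0.989, -0.0]
wrist_force: [0.5, 0.9, 0.9]
opening: 0.997
grasp_force: 0.0
t 15.2 shift [-0.21 -0.03  6.89] turn [-0.1 -0.3  0.1] target [ 411.4 -253.8  -30. ]
```

```bash
python3 -m handwheel '[[[1,-0.2,0,4,0,0,0],[1,-0.2,0,6.9,0,0,0],[1,-0.2,0,6.9,0,0,0],[-1,-0.2,0,6.9,0,0,0],[-1,-0.2,0,6.9,0,0,0],[-1,-0.2,0,6.9,0,0,0],[-1,-0.2,0,6.9,0,0,0],[-1,-0.2,0,6.9,0,0,0]]]'
```

```text
time_s: 16.2
eef_pos: [0.4117, -0.2549, -0.0286]
eef_rot: [-0.002, 0.149, 0.989, -0.001]
wrist_force: [-1.1, 2.3, 5.3]
opening: 0.704
grasp_force: 65.1
```

```bash
sed -i 's/,80,-30)/,80,-28.6)/' g.py; python3 -m handwheel '[[[-1,0,0,-5,0,0,0],[-1,0,0,-11,0,0,0],[-1,0,0,-17,0,0,0],[-1,0,0,-17,0,0,0],[-1,0,0,-17,0,0,0]]]'; python3 g.py place 1 70
```

```text
time_s: 16.82
eef_pos: [0.4115, -0.2542, 0.1399]
eef_rot: [-0.003, 0.149, 0.989, -0.0]
wrist_force: [-0.2, -0.3, -1.5]
opening: 0.697
grasp_force: 65.5
t 16.82 shift [-11.48  42.7    6.16] turn [ -2.1 -15.2 -15.3] target [646.7 120.1  77. ]
```

```bash
python3 -m handwheel '[[[-1,-1.5,5.5,0,-0.2,-2,-2],[-1,-3,11,0,-0.5,-4,-4],[-1,-4.5,16.5,0,-0.8,-6,-6],[-1,-6,22,0,-1,-8,-8],[-1,-7.5,27.5,0,-1.3,-10,-10],[-1,-9,33,0,-1.6,-12,-12],[-1,-10.5,38.5,1,-2,-14,-14],[-1,-11.5,42.7,3,-2.1,-15.2,-15.3],[-1,-11.5,42.7,6.1,-2.1,-15.2,-15.3],[-1,-11.5,42.7,6.1,-2.1,-15.2,-15.3]]]';python3 -m handwheel '[[[-1,0,0,0,0,0,0],[-1,0,0,0,0,0,0]]]'; python3 g.py place 1 0
```

```text
time_s: 18.08
eef_pos: [0.6424, 0.1205, 0.0714]
eef_rot: [0.125, 0.015, 0.992, -0.001]
wrist_force: [-0.6, 1.2, -0.4]
opening: 0.708
grasp_force: 65.5
time_s: 18.32
eef_pos: [0.6478, 0.1193, 0.0786]
eef_rot: [0.131, 0.016, 0.991, -0.001]
wrist_force: [0.8, -0.1, -0.6]
opening: 0.699
grasp_force: 65.5
t 18.32 shift [0.15 0.06 7.13] turn [ 0.1  0.  -0. ] target [664.9 119.5   9.4]
```

```bash
python3 -m handwheel '[[[-1,0.1,0,4,0,0,0],[-1,0.1,0,6.5,0,0,0],[-1,0.1,0,7.1,0,0,0],[-1,0.1,0,7.1,0,0,0]]]';python3 g.py place 1 0
```

```text
time_s: 18.82
eef_pos: [0.665, 0.1191, 0.01]
eef_rot: [0.131, 0.016, 0.991, -0.001]
wrist_force: [0.1, 0.4, -1.0]
opening: 0.705
grasp_force: 65.5
t 18.82 shift [0.03 0.04 0.06] turn [ 0.1  0.  -0. ] target [664.9 119.5   9.4]
```

```bash
python3 -m handwheel '[[[-1,0,0,0.13,0,0,0],[-1,0,0,0.13,0,0,0]]]'; python3 -m handwheel '[[[1,0,0,0,0,0,0],[1,0,0,0,0,0,0],[1,0,0,0,0,0,0],[1,0,0,0,0,0,0],[1,0,0,-2,0,0,0],[1,0,0,-6,0,0,0],[1,0,0,-11,0,0,0],[1,0,0,-14,0,0,0],[1,0,0,-14,0,0,0]]]'; python3 g.py pick 4 70
```

```text
time_s: 19.08
eef_pos: [0.6655, 0.1192, 0.0096]
eef_rot: [0.131, 0.015, 0.991, -0.001]
wrist_force: [-6.4, -0.8, 10.8]
opening: 0.703
grasp_force: 66.8
time_s: 20.2
eef_pos: [0.6303, 0.1206, 0.1457]
eef_rot: [0.133, 0.015, 0.991, -0.001]
wrist_force: [0.3, 0.1, 0.3]
opening: 0.997
grasp_force: 0.0
t 20.2 shift [20.47 -5.45  4.95] turn [ 0.  15.3 -0.6] target [444.2  71.9  44. ]
```

```bash
python3 -m handwheel '[[[1,5,-1,0,0,4,0],[1,10,-2.5,1,0,9,0],[1,15,-4,3,0,15,-0.6],[1,20.5,-5.4,5,0,15.3,-0.6],[1,20.5,-5.4,5,0,15.3,-0.6],[1,20.5,-5.4,5,0,15.3,-0.6],[1,20.5,-5.4,5,0,15.3,-0.6]]]'; python3 g.py pick 4 0
```

```text
time_s: 21.08
eef_pos: [0.4437, 0.0722, 0.0419]
eef_rot: [-0.002, 0.01, 1.0, 0.0]
wrist_force: [0.3, 0.4, 1.1]
opening: 1.003
grasp_force: 0.0
t 21.07 shift [-0.07 -0.03  6.79] turn [ 0.  -0.2  0. ] target [444.2  71.9 -26. ]
```

```bash
python3 -m handwheel '[[[1,-0.1,0,4,0,0,0],[1,-0.1,0,6.7,0,0,0],[1,-0.1,0,6.7,0,0,0],[-1,-0.1,0,6.7,0,0,0],[-1,-0.1,0,6.7,0,0,0],[-1,-0.1,0,6.7,0,0,0],[-1,-0.1,0,6.7,0,0,0],[-1,-0.1,0,6.7,0,0,0]]]'
```

```text
time_s: 22.08
eef_pos: [0.4435, 0.0722, -0.0246]
eef_rot: [-0.002, 0.01, 1.0, 0.0]
wrist_force: [-1.6, 1.0, 8.3]
opening: 0.354
grasp_force: 59.6
```

```bash
sed -i 's/,44,-26)/,44,-24.6)/' g.py; python3 -m handwheel '[[[-1,0,0,-5,0,0,0],[-1,0,0,-11,0,0,0],[-1,0,0,-16,0,0,0],[-1,0,0,-16,0,0,0],[-1,0,0,-16,0,0,0]]]'; python3 g.py place 4 70
```

```text
time_s: 22.7
eef_pos: [0.4428, 0.0723, 0.1338]
eef_rot: [-0.003, 0.01, 1.0, 0.0]
wrist_force: [0.1, 0.3, -1.3]
opening: 0.352
grasp_force: 59.7
t 22.7 shift [-18.12 -26.22   5.63] turn [  0.1 -15.4   0.6] target [ 618.3 -193.6   76.2]
```

```bash
python3 -m handwheel '[[[-1,-4,-5,0,0,-3,0],[-1,-7,-10,0,0,-6,0],[-1,-11,-15,0,0,-9,0.3],[-1,-14,-20,0,0,-12,0.6],[-1,-18,-26,2,0,-15.4,0.6],[-1,-18.1,-26.2,5.6,0,-15.4,0.6],[-1,-18.1,-26.2,5.6,0,-15.4,0.6],[-1,-18.1,-26.2,5.6,0,-15.4,0.6],[-1,-18.1,-26.2,5.6,0,-15.4,0.6],[-1,-18.1,-26.2,5.6,0,-15.4,0.6]]]'; python3 g.py place 4 0
```

```text
time_s: 23.95
eef_pos: [0.6194, -0.193, 0.0785]
eef_rot: [0.132, 0.015, 0.991, -0.002]
wrist_force: [0.3, -0.4, -0.9]
opening: 0.35
grasp_force: 59.7
t 23.95 shift [ 0.18 -0.06  7.19] turn [0.  0.1 0.1] target [ 636.4 -194.1    8.6]
```

```bash
python3 -m handwheel '[[[-1,0.1,-0.1,4,0,0,0],[-1,0.1,-0.1,6.5,0,0,0],[-1,0.1,-0.1,7.1,0,0,0],[-1,0.1,-0.1,7.1,0,0,0]]]';python3 g.py place 4 0
```

```text
time_s: 24.45
eef_pos: [0.6363, -0.1946, 0.0093]
eef_rot: [0.131, 0.015, 0.991, -0.001]
wrist_force: [-0.1, -0.1, -1.2]
opening: 0.356
grasp_force: 59.7
t 24.45 shift [0.   0.05 0.07] turn [0.1 0.1 0.1] target [ 636.4 -194.1    8.6]
```

```bash
python3 -m handwheel '[[[-1,0,0,0.12,0,0,0],[-1,0,0,0.12,0,0,0]]]'; python3 -m handwheel '[[[1,0,0,0,0,0,0],[1,0,0,0,0,0,0],[1,0,0,0,0,0,0],[1,0,0,0,0,0,0],[1,0,0,-2,0,0,0],[1,0,0,-6,0,0,0],[1,0,0,-11,0,0,0],[1,5,0,-15,0,0,0],[1,11,0,-15,0,0,0],[1,17,0,-15,0,0,0]]]'; python3 -m handwheel '[[[1,6,0,-3,0,0,0],[1,12,0,-5,0,0,0],[1,18,0,-8,0,0,0],[1,18,0,-8,0,0,0]]]'
python3 - <<'E'
from h import *
S={1:(658.4,119.7),2:(655.0,15.3),3:(651.7,-89.6),4:(648.4,-194.5)};L={1:80,2:68,3:56,4:44}
cs=[]
for n,(u,v,w,h) in (('top',(180,110,160,60)),('side',(210,130,150,100))):
    c=snap(n);cs.append(cv2.resize(c['frame'][v:v+h,u:u+w],(800,800*h//w if n=='side' else 300),interpolation=cv2.INTER_CUBIC)[:,:])
    if n=='top':
        hsv=cv2.cvtColor(cv2.resize(c['frame'],None,fx=4,fy=4,interpolation=cv2.INTER_CUBIC),cv2.COLOR_BGR2HSV)
        m=((hsv[...,1]<85)&(hsv[...,2]>60)).astype(np.uint8);m=cv2.morphologyEx(m,cv2.MORPH_CLOSE,np.ones((5,5)))
        for q in cv2.findContours(m,cv2.RETR_EXTERNAL,cv2.CHAIN_APPROX_NONE)[0]:
            x,y,w,h=cv2.boundingRect(q)
            if cv2.contourArea(q)>700 and 110*4<y<170*4 and 180*4<x<345*4:
                k=1+int(np.argmin([abs((x+w/2)/4-u) for u in (204,242,281,319)]))
                z=.026+.0174+.0000+L[k]/2000*.259
                W=np.array([ray(c,p,z)[:2] for p in (q.reshape(-1,2)+.5)/4-.5],np.float32)*1000
                r=cv2.minAreaRect(W);print(k,np.round(r[0],1),np.round(r[1],1),round(r[2],1),
                  'expect touching lip x',round(S[k][0]-42-18*.259+L[k]/2*.966,1),'y off',round(r[0][1]-S[k][1],1))
I=np.vstack(cs);cv2.imwrite('pics/end.png',cv2.resize(I,(690,int(I.shape[0]*690/800))))
E
```

```text
time_s: 24.7
eef_pos: [0.6371, -0.195, 0.0088]
eef_rot: [0.132, 0.015, 0.991, -0.002]
wrist_force: [-3.9, 1.7, 6.3]
opening: 0.351
grasp_force: 60.6
time_s: 25.95
eef_pos: [0.4321, -0.1888, 0.1079]
eef_rot: [0.131, 0.015, 0.991, -0.002]
wrist_force: [-0.4, -1.0, 0.0]
opening: 1.002
grasp_force: 0.0
time_s: 26.45
eef_pos: [0.2368, -0.1845, 0.139]
eef_rot: [0.131, 0.018, 0.991, -0.004]
wrist_force: [0.0, -0.6, 0.3]
opening: 1.002
grasp_force: 0.0
4 [ 627.4 -195.5] [32.9 45.7] 87.4 expect touching lip x 623.0 y off -1.0
3 [634.4 -89.8] [42.  57.1] 89.7 expect touching lip x 632.1 y off -0.2
2 [643.9  15.6] [52.2 69.2] 88.7 expect touching lip x 641.2 y off 0.3
1 [652.1 119.2] [81.5 62.3] 0.1 expect touching lip x 650.4 y off -0.5
```

View pics/end.png

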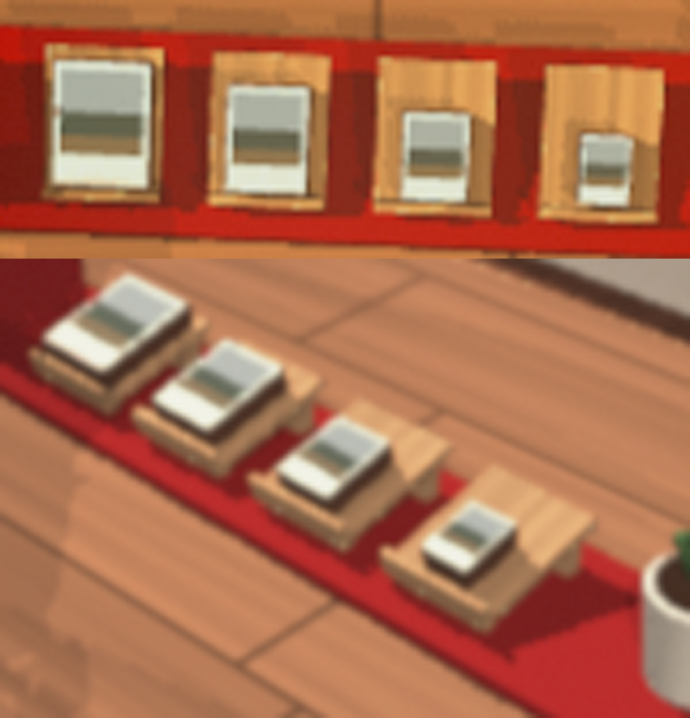

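The picture shows all four blocks lying flat and square on their stands, in falling size from the pen box. In the close-up top view they are at about (102,123), (268,140), (436,157) and (606,170). By measurement they sit 2–4 mm from the lip and within 1 mm of centre, and the gripper is clear.

```bash
python3 -c "
from bench import ctrl;print(ctrl.hand_in())"
```

```text
the job is handed in; nothing more can be done
None
```

I placed all four photo blocks face up on their stands in order of size, with the largest by the pen box, and handed the job in; the calculator was not touched and no verdict came back.

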